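Hang the two-eared caddy on the twin-pin stand

ROBOT

A 7-joint arm with a two-finger parallel gripper is mounted at the origin on the work surface. World frame = base frame: x ahead of the robot, y to its left, z up, the work surface at z = 0. Lengths are in m, angles in rad, forces in N, time in s.
With the tool pointing down it reaches from about 0.4 to 0.85 m from the base axis. Payload 4.5 kg.
Tool frame: the origin (TCP) lies between the finger pads; the fingertips stand 19 mm ahead of it and the grasp point (between the pads) is the TCP (r.tips_ahead is the distance from the TCP to the fingertips, in m); z points along the fingers, y is the line along which they close (so a half turn about z gives the same grasp; the last joint's range is limited). The gripper opens to 88 mm and grips with 3 to 60 N. Pads are 18 mm wide; open, the fingers measure 123 mm over their backs; the gripper's body (75 mm by 187 mm) begins 45 mm behind the grasp point.
Start: joints at [1.196, 0.689, -0.195, 1.565, 0.157, 0.902, -0.215], TCP at [0.248, -0.574, 0.258] pointing down, gripper open.
Joint ranges: [-3.01, 3.01], [-0.46, 2.08], [-1.47, 1.51], [0.13, 2.56], [-1, 4.14], [0.04, 2.09], [-2.66, 2.66]. Speed limits (rad/s): [2.57, 2.57, 3.14, 3.14, 3.14, 3.14, 3.14].

INTERFACE

Orientations are given as a unit quaternion [x, y, z, w].
In Python, from plant import r, cams, models gives the robot as it stands. The module is installed in compiled form; this text tells all that it offers.
- The arm moves only by the tool jog_arm, never from a script. Its arguments are lists of equal length, an entry for each row: "turn": the turn, a rotation vector about the tool's x, y, z in rad, a list of three; "translation": the shift along the tool's x, y, z in m, a list of three; "grip": the closure, from 0 (fully open) to 1 (shut). In form: {"turn": [[ax, ay, az], ...], "translation": [[tx, ty, tz], ...], "grip": [grip, ...]}. A call has 1 to 20 rows; each row is the pose to reach, as a shift and turn from the pose commanded when the call began, along the tool's axes at that moment; what a row does not reach only later rows make up. A row lasts 1/8 s, in which the tool goes at most 62.5 mm and 10.7 degrees, less where a joint would pass 70% of its speed; a pose out of reach is approached as far as the arm can. A call with a gripper value outside its range is refused whole. The fingers move at their own pace and stop on an object; "force" is the grip in N (left out, the last holds). Time passes only in rows, so rows that repeat a pose let the fingers close. It gives the time, the measured TCP pose, the force, the opening and the grip force at its end, in the units of the state.
- r.get_state(): the state, without advancing time (a new reading comes with each control period).
- cams.snapshot(name): name is "scene" or "top"; returns the picture (384x512x3 uint8, red, green, blue); there is no depth.
- cams.camera_params(name): a dict with "fx", "fy", "cx", "cy" (pixels), "k1" (the pictures are not rectified: a ray, as slopes to the right and down, at radius r is drawn at 1 + k1 r^2 times it, then the intrinsics apply), "eye" and "orientation" of the camera in the world. Camera axes: x right, y up, looking along -z (the intrinsics and any distortion apply to the point x, -y, -z); pixel columns grow to the right and rows downward; lengths in m; the calibration is good to about 2 mm. A picture is of the moment at which its call begins. camera_params takes no time and is no camera call.
- r.finish_job(): hands the job in; it is judged then, once.
Trained networks look in the newest picture that a camera, given by its name, has taken for a name from the list of things; names that differ only in an ending like _2 or _b are one class to them, and where a whole thing is asked for, a point or a joint stands for the part that bears it (a point fixed in the world has none). Each returns a list of dicts, best first, with "p" (0 to 1); they miss things now and then, are a little off and sometimes report something else, mostly with a low value. They report only what shows in the picture. A call takes as long as a camera call. They do not tell look-alikes from the thing itself.
- models.find_in(camera, name): "position" ([x, y, z] in m, in world coordinates, good to about 4 mm: the middle of the surface that is visible of it).
- models.masks_of(camera, name): "pixels" (384x512 bool, what is visible of it).
- models.place_of(camera, name): "position" ([x, y, z] in m, in world coordinates, good to about 4 mm: a listed point, or the origin of a listed thing).
The state is a dict: "clock": time; "q": joint angles; "qd": joint speeds; "joint_torque": joint torques, N m; "tool_pos": TCP position; "eef_rot": TCP orientation; "contact_force": force on the tool from outside, world axes, zero at the start; "moment": the same for the moment, N m; "opening": opening from 0.0 (shut) to 1.0 (fully open); "finger_force": force on a finger pad.
Only numpy, scipy, OpenCV 4.12 (cv2) and the standard library are available. Lean on these libraries where they do the work, as an engineer would, in place of code of your own. Each camera call takes 0.05 s, during which the arm holds its last target. There are 200 camera calls.

TASK

Pick up the small metal caddy that has an ear with a hole on both sides and hang it on the twin-pin stand, one pin up through each hole. Lower it in the grip until the pins are well through the holes, let go only then, and leave it hanging level with both ears lying flat on the two posts. Do not shift the other caddy, the one with a single ear.

Things in the scene. Friction and masses are not known exactly. Their poses are not given: they have to be found in the camera images.
- caddy_mid (a point): Upright aluminium caddy: tub 50 (x) x 60 (y) x 50 mm deep. Flat ears at the rim on both sides (+y, -y), to 84 mm from the middle, 48 wide, 5 thick; in each a 26 mm hole at x 0, y +60 / -60. Handle: raised level bar along y, 12 thick (x), 60 long, 26 high. Point: caddy centre, 48 mm above its underside, 35 below the bar's centre line, 3 above the ears' undersides. 0.2-0.4 kg. Both sides alike.
- stand: Dark steel stand, fixed: foot plate 60 (x) x 164 (y) x 6 mm and two posts 44 (x) x 38 (y) at y +60 and -60, flat tops 75 mm above the counter; on the middle of each top an upright round-tipped pin, 8 mm thick, 28 tall (tip at 103). Open between the posts, 82 mm wide, for the tub. Origin: centre of the underside, on the counter; y runs from pin to pin, z up.
- oddcaddy_mid (a point): The other caddy, to be left where it is: same tub (50 x 60 x 50 mm) and handle, 96 mm tall in all, but only one holed ear, on its +y side. The point is its centre, 48 mm above its underside.
Mind the look-alikes: they are no part of the job. Leave any pink look-alike of the part that bears caddy_mid alone.

How it is judged:
On the way:
1. the caddy, still held, is lowered over the stand with the pins at least 13 mm through both holes (x of caddy_mid in the frame of stand between -0.012 and 0.012 m and y of caddy_mid in the frame of stand between -0.012 and 0.012 m and z of caddy_mid in the frame of stand below 0.093 m and angle between the y axis of caddy_mid and the y axis of stand, either way round below 0.25 rad and contact force between the fingers and caddy above 0.5 N), for 0.1 s.
At the end, for the whole second after the job is handed in: The caddy hangs released and at rest, a pin through each hole: its centre within 12 mm of the stand's middle along x and along y and 74 to 82 mm above the counter (78 when seated), level within 5 degrees, ear line within 14 degrees of the pin line, either way round (x of caddy_mid in the frame of stand between -0.012 and 0.012 m and y of caddy_mid in the frame of stand between -0.012 and 0.012 m and z of caddy_mid in the frame of stand between 0.074 and 0.082 m and angle between the y axis of caddy_mid and the y axis of stand, either way round below 0.25 rad and angle between caddy_mid's own z axis and vertical below 0.09 rad and linear speed of caddy below 0.02 m/s); the robot touches nothing.
It fails at once if the single-eared caddy is shifted by more than 30 mm (distance of oddcaddy_mid from where it was at the start of the episode above 0.03 m).
It also fails if it takes over 40 s, if anything falls off the work surface, if the arm or the gripper's body presses on something with over 40 N, if the wrist force passes 120 N, or if a joint passes its speed limit or range.

## Working session

There is one attempt and no reset: what is moved stays moved. The work goes in short steps, Python scripts to look and compute and a tool call to move; the robot and the scene stay as the last step left them, time stands still between calls to the robot, and variables do not carry over. Pictures are saved under pics/ and viewed, at most 10 in all, crops included, and the job is handed in when it is done.

Besides the shell and the picture viewer there is one more tool, called after "Call:" as name(argument=value, ...), one argument or row to a line, values as JSON. jog_arm: Moves the arm, as the interface text tells. Its arguments: {"type":"object","properties":{"turn":{"type":"array"},"translation":{"type":"array"},"grip":{"type":"array"},"force":{"type":"number"}},"required":["turn","translation","grip"]}

```bash
mkdir -p pics; cat > h.py <<'E'
import numpy as np, cv2
from scipy.spatial.transform import Rotation as R
from plant import r,cams,models
def project(cam,P):
    c=cams.camera_params(cam); p=R.from_quat(c["orientation"]).inv().apply(np.atleast_2d(P)-np.array(c["eye"]))
    s=np.c_[p[:,0]/-p[:,2],-p[:,1]/-p[:,2]]; s=s*(1+c["k1"]*(s**2).sum(1,keepdims=True))
    return s*[c["fx"],c["fy"]]+[c["cx"],c["cy"]]
def atz(cam,uv,z):
    c=cams.camera_params(cam); uv=np.atleast_2d(np.array(uv,float)); d=(uv-[c["cx"],c["cy"]])/[c["fx"],c["fy"]]; s=d.copy()
    for _ in range(20): s=d/(1+c["k1"]*(s**2).sum(1,keepdims=True))
    v=R.from_quat(c["orientation"]).apply(np.c_[s[:,0],-s[:,1],-np.ones(len(s))]); e=np.array(c["eye"])
    return e+v*((z-e[2])/v[:,2])[:,None]
E
python3 - <<'E'
from h import *
np.set_printoptions(precision=4,suppress=True)
ims=[]
for c in("top","scene"):
    p=cams.camera_params(c);print(c,p)
    im=cams.snapshot(c);cv2.imwrite(f"pics/{c}0.png",im[:,:,::-1])
    for n in("caddy_mid","stand","oddcaddy_mid"):
        for d in models.place_of(c,n): print(c,n,round(d["p"],2),np.array(d["position"]),project(c,d["position"]))
s=r.get_state();print(s["clock"],s["tool_pos"],s["eef_rot"])
E
```

```text
top {'fx': 397.8484016787747, 'fy': 397.8484016787747, 'cx': 255.01143351892105, 'cy': 192.80184563222392, 'k1': -0.05448526875269469, 'eye': array([0.3268, 0.1107, 1.0897]), 'orientation': array([-0.0554,  0.053 ,  0.7074, -0.7026])}
top caddy_mid 0.86 [0.4249 0.2597 0.0487] [[199.6187 216.8356]]
top caddy_mid 0.62 [0.3531 0.4826 0.0519] [[114.0849 244.5752]]
top stand 0.93 [ 0.6461 -0.0516 -0.0011] [[312.9825 139.9228]]
top oddcaddy_mid 0.88 [ 0.4123 -0.2305  0.0416] [[385.0835 220.4369]]
scene {'fx': 352.4855928001879, 'fy': 352.4855928001879, 'cx': 255.31245209927798, 'cy': 192.0798165111522, 'k1': -0.024007091508746276, 'eye': array([ 0.9653, -0.5772,  0.784 ]), 'orientation': array([0.3935, 0.1158, 0.2823, 0.8672])}
scene caddy_mid 0.91 [0.3542 0.4871 0.0462] [[281.6635 127.7124]]
scene stand 0.61 [ 0.6484 -0.0531  0.0013] [[266.0573 257.2827]]
scene oddcaddy_mid 0.63 [ 0.4177 -0.232   0.0445] [[157.227  249.0564]]
0.4 [ 0.2485 -0.5734  0.2576] [ 0.9792  0.203   0.     -0.0001]
```

View pics/top0.png

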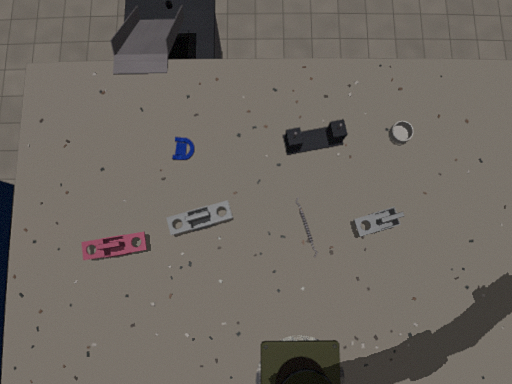

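View pics/scene0.png

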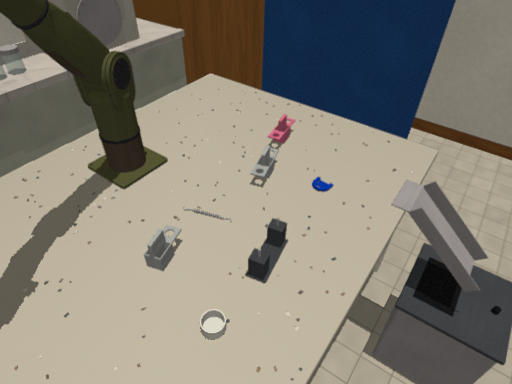

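In the top view the grey caddy at (199,217) has holed ears on both sides, at (178,225) and (221,211), which fits. The pink one at (114,245) is the look-alike, and the grey one at (385,220) has a single ear. The stand is at (313,140). Next I'll confirm this in one enlarged crop.

```bash
python3 - <<'E'
from h import *
im=cv2.imread("pics/top0.png")
a=cv2.resize(im[187:247,160:240],None,fx=8,fy=8,interpolation=cv2.INTER_CUBIC)[:, :]
b=cv2.resize(im[112:162,275:355],None,fx=8,fy=8,interpolation=cv2.INTER_CUBIC)
o=np.vstack([a,b]); o=cv2.resize(o,None,fx=600/880,fy=600/880)
b=cv2.convertScaleAbs(o,alpha=1.5,beta=10)
cv2.imwrite("pics/crop0.png",b); print(b.shape)
E
```

```text
(600, 436, 3)
```

View pics/crop0.png

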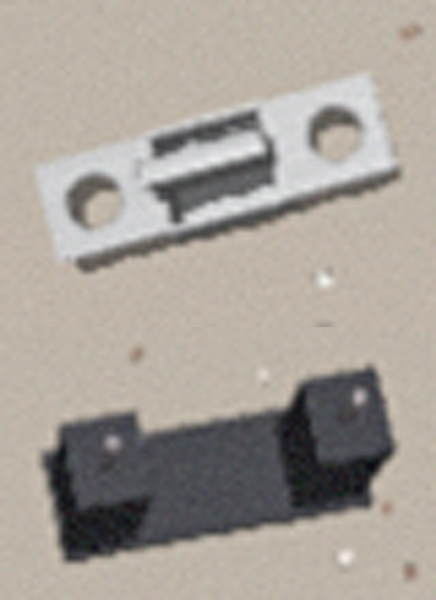

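The crop confirms it: grey caddy with a hole in each ear at about (177.4,223.7) and (221.6,211.2). The pin tips are at about (295.5,133.0) and (341,124.8).

```bash
python3 - <<'E'
from h import *
np.set_printoptions(precision=4,suppress=True)
for n,uv,z in(("caddy",[[177.4,223.7],[221.6,211.2]],.050),("pins",[[295.5,133],[341,124.8]],.101)):
    P=atz("top",uv,z);d=P[1]-P[0]
    m=P.mean(0);yaw=np.arctan2(d[1],d[0]);print(n,m,np.linalg.norm(d),yaw)
    s=r.get_state();T=R.from_quat(s["eef_rot"])
    print(" shift tool",T.inv().apply(m-s["tool_pos"]))
    # need tool y perpendicular to ear line
    ty=T.apply([0,1,0]); ay=np.arctan2(ty[1],ty[0]); w=(yaw+np.pi/2-ay+np.pi/2)%np.pi-np.pi/2
    print(" turn about tool z",-w)
for c,n in(("scene","caddy_mid"),("top","stand")):pass
E
```

```text
caddy [0.4232 0.2598 0.05  ] 0.12025291657475883 -1.2996442349100368
 shift tool [ 0.4915 -0.6951  0.2077]
 turn about tool z -1.4331141056633596
pins [ 0.6457 -0.0512  0.101 ] 0.12054961174107649 -1.3916563789786298
 shift tool [ 0.5721 -0.3213  0.1567]
 turn about tool z -1.3411019615947666
```

Call:
jog_arm(
  turn=[
    [0,0,-0.7],
    [0,0,-0.7],
    [0,0,-0.7],
    [0,0,-0.7],
    [0,0,-0.7],
    [0,0,-0.7],
    [0,0,-0.7],
    [0,0,-0.7],
    [0,0,-0.7],
    [0,0,-1.433],
    [0,0,-1.433],
    [0,0,-1.433],
    [0,0,-1.433],
    [0,0,-1.433],
    [0,0,-1.433],
    [0,0,-1.433],
    [0,0,-1.433],
    [0,0,-1.433],
  ],
  translation=[
    [0.415,-0.278,0],
    [0.415,-0.278,0],
    [0.415,-0.278,0],
    [0.415,-0.278,0],
    [0.415,-0.278,0],
    [0.415,-0.278,0],
    [0.415,-0.278,0],
    [0.415,-0.278,0],
    [0.415,-0.278,0],
    [0.4915,-0.695,0.058],
    [0.4915,-0.695,0.058],
    [0.4915,-0.695,0.058],
    [0.4915,-0.695,0.058],
    [0.4915,-0.695,0.058],
    [0.4915,-0.695,0.058],
    [0.4915,-0.695,0.058],
    [0.4915,-0.695,0.058],
    [0.4915,-0.695,0.058],
  ],
  grip=[0,0,0,0,0,0,0,0,0,0,0,0,0,0,0,0,0,0],
)

```text
clock: 2.65
tool_pos: [0.4237, 0.2579, 0.1996]
eef_rot: [0.606, 0.796, -0.001, 0.001]
contact_force: [0.0, -0.6, -0.1]
opening: 1.0
finger_force: 0.0
```

Call:
jog_arm(
  turn=[
    [0,0,0],
    [0,0,0],
    [0,0,0],
    [0,0,0],
    [0,0,0],
    [0,0,0],
    [0,0,0],
    [0,0,0],
    [0,0,0],
    [0,0,0],
  ],
  translation=[
    [0,0,0.05],
    [0,0,0.09],
    [0,0,0.117],
    [0,0,0.117],
    [0,0,0.117],
    [0,0,0.117],
    [0,0,0.117],
    [0,0,0.117],
    [0,0,0.117],
    [0,0,0.117],
  ],
  grip=[0,0,0,0,1,1,1,1,1,1],
  force=30,
)

```text
clock: 3.9
tool_pos: [0.4232, 0.2597, 0.0827]
eef_rot: [0.605, 0.796, 0.0, 0.0]
contact_force: [0.7, -0.0, 0.4]
opening: 0.345
finger_force: 0.0
```

Still closing.

Call:
jog_arm(
  turn=[
    [0,0,0],
    [0,0,0],
    [0,0,0],
    [0,0,0],
    [0,0,0],
    [0,0,0],
  ],
  translation=[
    [0,0,0],
    [0,0,0],
    [0,0,0],
    [0,0,0],
    [0,0,0],
    [0,0,0],
  ],
  grip=[1,1,1,1,1,1],
)

```text
clock: 4.65
tool_pos: [0.4231, 0.2595, 0.0826]
eef_rot: [0.605, 0.796, -0.0, -0.0]
contact_force: [-0.2, -0.1, -2.7]
opening: 0.131
finger_force: 29.8
```

Call:
jog_arm(
  turn=[
    [0,0,0],
    [0,0,0],
    [0,0,0],
    [0,0,0.092],
    [0,0,0.092],
    [0,0,0.092],
    [0,0,0.092],
    [0,0,0.092],
    [0,0,0.092],
    [0,0,0.092],
    [0,0,0.092],
    [0,0,0.092],
    [0,0,0.092],
    [0,0,0.092],
  ],
  translation=[
    [0,0,-0.03],
    [0,0,-0.08],
    [0,0,-0.13],
    [-0.04,0.015,-0.13],
    [-0.08,0.03,-0.13],
    [-0.13,0.048,-0.13],
    [-0.18,0.066,-0.13],
    [-0.23,0.085,-0.13],
    [-0.28,0.103,-0.13],
    [-0.32,0.118,-0.13],
    [-0.345,0.127,-0.13],
    [-0.359,0.132,-0.13],
    [-0.359,0.132,-0.13],
    [-0.359,0.132,-0.13],
  ],
  grip=[1,1,1,1,1,1,1,1,1,1,1,1,1,1],
)

```text
clock: 6.4
tool_pos: [0.6456, -0.049, 0.2126]
eef_rot: [0.64, 0.768, 0.0, -0.001]
contact_force: [-0.2, 0.4, -3.0]
opening: 0.136
finger_force: 29.9
```

```bash
python3 - <<'E'
from h import *
np.set_printoptions(precision=4,suppress=True)
s=r.get_state();print(s["clock"],s["tool_pos"],s["eef_rot"],s["contact_force"],s["opening"],s["finger_force"])
o=[]
for c in("top","scene"):
    im=cams.snapshot(c)[:,:,::-1];cv2.imwrite(f"pics/{c}1.png",im)
    for d in models.place_of(c,"caddy_mid")+models.place_of(c,"stand"): print(c,round(d["p"],2),np.array(d["position"]))
    u,v=project(c,[.646,-.051,.12])[0].astype(int);print(c,u,v)
    o.append(cv2.resize(im[v-50:v+50,u-64:u+64],(384,300),interpolation=cv2.INTER_CUBIC))
cv2.imwrite("pics/crop1.png",cv2.convertScaleAbs(np.hstack(o),alpha=1.5,beta=10))
E
```

```text
6.4 [ 0.6456 -0.049   0.2126] [ 0.6401  0.7683  0.0001 -0.0009] [-0.2275  0.3599 -2.9624] 0.13628567615768533 29.883713505696505
top 0.97 [ 0.644  -0.0462  0.1817]
top 0.57 [0.3522 0.4835 0.0498]
top 0.93 [ 0.6476 -0.0508  0.0007]
top 319 126
scene 0.62 [ 0.65   -0.0527  0.1819]
scene 0.89 [ 0.6483 -0.0529  0.0023]
scene 267 227
```

View pics/crop1.png

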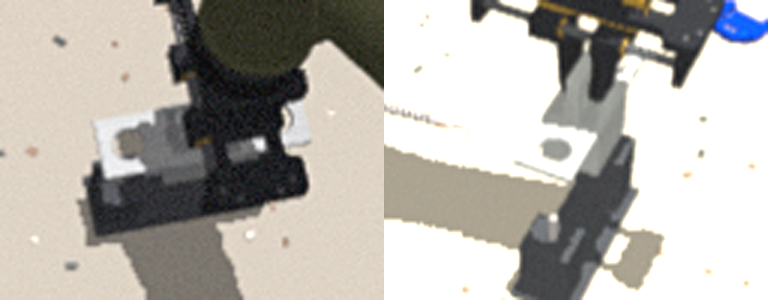

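The left half (top view) shows the caddy held over the stand. In the right half (scene view) the near ear hole is at image (260.3,226.7), above the near pin tip at (259,249). I'll back-project both.

```bash
python3 - <<'E'
from h import *
np.set_printoptions(precision=4,suppress=True)
d=np.array([np.cos(-1.3917),np.sin(-1.3917),0])
print("pin",atz("scene",[259.3,248.7],.101), "exp",np.array([.6457,-.0512,0])+.06*d)
T=r.get_state();t=np.array(T["tool_pos"]);tx=-R.from_quat(T["eef_rot"]).apply([1,0,0])
for z in(.176,.180,.184):print("hole",atz("scene",[260.3,226.7],z),"exp",t+.06*tx)
# top: near +y hole at crop(128,143)
print("top hole",atz("top",[319-64+128/3,126-50+143/3],.18),"exp",t-.06*tx)
E
```

```text
pin [[ 0.6604 -0.1079  0.101 ]] exp [ 0.6564 -0.1102  0.    ]
hole [[ 0.658  -0.1041  0.176 ]] exp [ 0.657  -0.1094  0.2129]
hole [[ 0.66   -0.1072  0.18  ]] exp [ 0.657  -0.1094  0.2129]
hole [[ 0.662  -0.1103  0.184 ]] exp [ 0.657  -0.1094  0.2129]
top hole [[0.6334 0.0106 0.18  ]] exp [0.6356 0.0087 0.2129]
```

Hole and pin agree to within about 3 mm, against 9 mm of clearance, so I'll lower it.

Call:
jog_arm(
  turn=[
    [0,0,0],
    [0,0,0],
    [0,0,0],
    [0,0,0],
    [0,0,0],
    [0,0,0],
    [0,0,0],
    [0,0,0],
  ],
  translation=[
    [0,0,0.03],
    [0,0,0.055],
    [0,0,0.07],
    [0,0,0.08],
    [0,0,0.09],
    [0,0,0.092],
    [0,0,0.092],
    [0,0,0.092],
  ],
  grip=[1,1,1,1,1,1,1,1],
)

```text
clock: 7.7
tool_pos: [0.6469, -0.0509, 0.1213]
eef_rot: [0.641, 0.767, 0.0, 0.0]
contact_force: [0.9, -0.2, -2.8]
opening: 0.13
finger_force: 29.9
```

```bash
python3 - <<'E'
from h import *
np.set_printoptions(precision=4,suppress=True)
o=[]
for c in("top","scene"):
    im=cams.snapshot(c)[:,:,::-1]
    for d in models.place_of(c,"caddy_mid"): print(c,round(d["p"],2),np.array(d["position"]))
    u,v=project(c,[.646,-.051,.09])[0].astype(int);print(c,u,v)
    o.append(cv2.resize(im[v-50:v+50,u-64:u+64],(384,300),interpolation=cv2.INTER_CUBIC))
cv2.imwrite("pics/crop2.png",cv2.convertScaleAbs(np.hstack(o),alpha=1.2,beta=10))
E
```

```text
top 0.85 [0.3545 0.4824 0.0501]
top 0.66 [ 0.6464 -0.0504  0.0881]
top 317 130
scene 0.72 [ 0.6485 -0.0535  0.091 ]
scene 267 235
```

View pics/crop2.png

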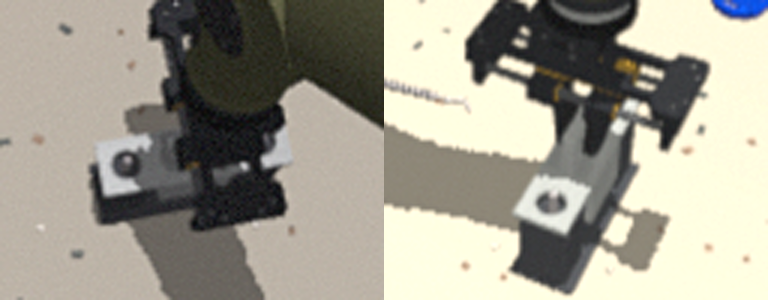

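The pin shows inside the hole in both views: (125,163) in the left half and (551,203) in the right half. The arm still carries the full weight, so I'll seat it gently.

Call:
jog_arm(
  turn=[
    [0,0,0],
    [0,0,0],
    [0,0,0],
    [0,0,0],
    [0,0,0],
  ],
  translation=[
    [0,0,0.003],
    [0,0,0.005],
    [0,0,0.007],
    [0,0,0.008],
    [0,0,0.008],
  ],
  grip=[1,1,1,1,1],
)

```text
clock: 8.52
tool_pos: [0.6465, -0.051, 0.1126]
eef_rot: [0.641, 0.767, -0.0, -0.0]
contact_force: [0.8, -0.4, -3.7]
opening: 0.128
finger_force: 29.9
```

Call:
jog_arm(
  turn=[
    [0,0,0],
    [0,0,0],
    [0,0,0],
    [0,0,0],
  ],
  translation=[
    [0,0,0.001],
    [0,0,0.0015],
    [0,0,0.0015],
    [0,0,0.0015],
  ],
  grip=[1,1,1,1],
)

```text
clock: 9.02
tool_pos: [0.6469, -0.0509, 0.1122]
eef_rot: [0.641, 0.767, 0.0, 0.001]
contact_force: [-2.5, 0.4, 5.9]
opening: 0.132
finger_force: 29.9
```

The upward reaction shows it is seated. Now I'll open the gripper and then back off straight up.

Call:
jog_arm(
  turn=[
    [0,0,0],
    [0,0,0],
    [0,0,0],
    [0,0,0],
    [0,0,0],
    [0,0,0],
    [0,0,0],
    [0,0,0],
    [0,0,0],
    [0,0,0],
    [0,0,0],
    [0,0,0],
    [0,0,0],
    [0,0,0],
    [0,0,0],
    [0,0,0],
  ],
  translation=[
    [0,0,0],
    [0,0,0],
    [0,0,0],
    [0,0,0],
    [0,0,0],
    [0,0,0],
    [0,0,0],
    [0,0,0],
    [0,0,-0.01],
    [0,0,-0.03],
    [0,0,-0.06],
    [0,0,-0.1],
    [0,0,-0.14],
    [0,0,-0.16],
    [0,0,-0.16],
    [0,0,-0.16],
  ],
  grip=[0.4,0.4,0.4,0.4,0.4,0.4,0.4,0.4,0.4,0.4,0.4,0.4,0.4,0.4,0.4,0.4],
)

```text
clock: 11.02
tool_pos: [0.646, -0.0511, 0.2709]
eef_rot: [0.641, 0.768, -0.0, -0.0]
contact_force: [0.2, 0.2, -0.0]
opening: 0.601
finger_force: 0.0
```

```bash
python3 - <<'E'
from h import *
np.set_printoptions(precision=4,suppress=True)
o=[]
for c in("top","scene"):
    im=cams.snapshot(c)[:,:,::-1]
    for d in models.place_of(c,"caddy_mid")+models.place_of(c,"oddcaddy_mid"): print(c,round(d["p"],2),np.array(d["position"]))
    u,v=project(c,[.646,-.051,.09])[0].astype(int)
    o.append(cv2.resize(im[v-50:v+50,u-64:u+64],(384,300),interpolation=cv2.INTER_CUBIC))
cv2.imwrite("pics/crop3.png",cv2.convertScaleAbs(np.hstack(o),alpha=1.2,beta=10))
E
```

```text
top 0.97 [ 0.6451 -0.0513  0.0797]
top 0.63 [0.3539 0.4815 0.0466]
top 0.67 [ 0.4152 -0.2281  0.043 ]
scene 0.73 [ 0.6475 -0.0543  0.0789]
scene 0.7 [ 0.4178 -0.2347  0.0432]
```

View pics/crop3.png

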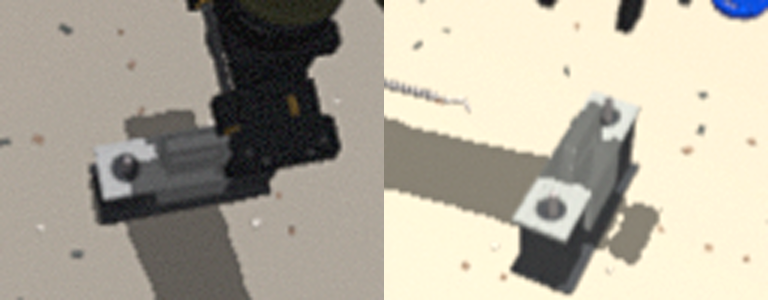

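The right half shows a pin through each hole, at (551,207) and (608,115), with both ears flat on the posts and the gripper clear.

```bash
python3 -c "
from plant import r
print(r.finish_job())"
```

```text
the job is handed in; nothing more can be done
None
```

The two-eared caddy hangs released on the stand, with a pin through each hole and both ears flat on the posts. The single-eared caddy and the pink look-alike were not touched, and I handed the job in at about 11 s of the 40 s; no verdict was returned.

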